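# Slide the earbuds case onto the charging pad and press the sunken reset key

## Task

The charging dock has tripped because the white earbuds case slipped off its charging pad onto a key well. With a fingertip, push the case along the top of the dock, without picking it up, until it sits centred on the round pad; then reach down into the well with the red rim, press the red reset key fully down, keep it down for two seconds and let it come up. Do not press the blue key, and leave everything else where it stands.

Things in the scene. Friction and masses are not known exactly. Their poses are not given: they have to be found in the camera images.
- dock: Grey charging dock, a fixed block 115 mm (x) by 230 mm (y) by 50 mm high, top level and smooth. Origin: centre of its underside; x across it, y along it, z up. On its top's centre line: the pad at y +62 mm and two round wells at y -22 and -85 mm, each 48 mm across, 34 mm deep, one with a red ring round its mouth, one with a blue (either way round).
- pad_center (a point): Centre of the round charging pad (black disc 80 mm across with a thin white circle, flush) on the dock's top face, 50 mm above the table. Axes as the dock's. The two wells lie 84 and 147 mm from it towards the dock's -y.
- case_center (a point): Centre of the loose white earbuds case, a closed flat box 58 mm (its x) by 64 mm (its y) by 24 mm high, about 70 g, with a grey seam. Its axes are the box's. It starts lying flat on the dock's top, over or partly over the red well, a little turned. It may slide along the top over the wells; it is too wide to drop in.
- reset_key_top (a point): Centre of the top of the red round reset key, 22 mm across, standing in the middle of the well with the red ring; at rest its top is 22 mm below the dock's top face. z up.
- reset_key (a joint): Travel of the red key: 0 up, 0.006 m fully down. A spring pushes it back: it starts to move at about 2 N, and fully down takes 5 N.
- pair_key_top (a point): Centre of the top of the blue key in the well with the blue ring, same size and depth as the red one. Not to be pressed.
- pair_key (a joint): Travel of the blue key: 0 up, 0.006 m fully down.
- adapter: Loose white plug adapter, 32 x 32 x 36 mm high, stands just beyond the dock. Origin at the centre of its underside.
- mints: Loose small clear jar with a green cap, 44 mm across, 42 mm high, stands just in front of the dock. Origin at the centre of its underside.
- toothbrush: Electric toothbrush upright on its white base, 60 mm across, 227 mm high in all; loose. Origin at the centre of its underside.
- mug: Loose blue mug, 80 mm across, 92 mm high. Origin at the centre of its underside.
- pills: Loose amber jar with a white cap, 52 mm across, 85 mm high. Origin at the centre of its underside.
- phone: Loose black phone lying flat, 74 x 152 x 9 mm. Origin at the centre of its underside.
Mind the look-alikes: they are no part of the job. Leave any brown, pink or yellow look-alike of the part that bears case_center alone.

How it is judged (in metres and radians):
On the way, in this order (a step that is already met when the one before it is completed fails the run):
1. the case lies flat on the dock, centred on the pad to within 14 mm (horizontal distance between case_center and pad_center below 0.014 m and z of case_center in the frame of pad_center below 0.016 m and angle between case_center's own z axis and vertical below 0.1 rad), for 0.2 s.
2. the red key is held down (at least 4 of 6 mm) for a second and a half, the case still on the pad (value of joint reset_key above 0.004 m and horizontal distance between case_center and pad_center below 0.014 m), for 1.5 s.
At the end, for the whole second after the job is handed in: The case lies flat and still on the dock with its centre within 14 mm of the pad's centre, the red key has been held down and is up again, and the blue key is up (all of step 1 and z of case_center in the frame of pad_center above 0.008 m and value of joint each of reset_key, pair_key below 0.0015 m); the robot touches nothing.
It fails at once if the case is lifted more than 6 mm off the dock (z of case_center in the frame of pad_center above 0.018 m).
It fails at once if the case is knocked off the dock (z of case_center in the frame of pad_center below -0.01 m).
It fails at once if the blue key is pressed (value of joint pair_key above 0.003 m).
It fails at once if a bystander is moved more than 15 mm (distance of any of adapter, mints, toothbrush, mug, pills, phone from where it was at the start of the episode above 0.015 m).
It also fails if it takes over 64 s, if anything falls off the work surface, if the arm or the gripper's body presses on something with over 40 N, if the wrist force passes 120 N, or if a joint passes its speed limit or range.

## Robot

A 6-joint arm with a two-finger parallel gripper is mounted at the origin on the work surface. World frame = base frame: x ahead of the robot, y to its left, z up, the work surface at z = 0. Lengths are in mm, angles in rad, forces in N, time in s.
With the tool pointing down it reaches from about 300 to 1000 mm from the base axis. Payload 5.1 kg.
Tool frame: the origin (TCP) lies between the finger pads; the fingertips stand 17 mm ahead of it and the grasp point (between the pads) lies 2 mm behind it; z points along the fingers, y is the direction in which the jaws open and shut (so a half turn about z gives the same grasp; the last joint's range is limited). The gripper opens to 95 mm and grips with 3 to 60 N. Pads are 20 mm wide; open, the fingers measure 119 mm over their backs; the gripper's body (75 mm by 180 mm) begins 59 mm behind the grasp point.
Start: joints at [-1.376, 0.124, 1.65, -0, 1.367, -0.083], TCP at [178.224, -625.077, 231.656] pointing down, gripper open.
Joint ranges: [-2.61, 2.61], [-1.02, 2.33], [0.03, 2.71], [-1.35, 4.49], [0.32, 2.68], [-2.91, 2.91]. Speed limits (rad/s): [2.57, 2.57, 3.14, 3.14, 3.14, 3.14].

## Interface

Orientations are given as a unit quaternion [w, x, y, z].
In Python, from cell import bot, eyes gives the robot as it stands.
- The arm moves only by the tool arm_command, never from a script. Its argument "commands" is a list of rows, each a list of 4 numbers: the shift along the tool's x, y, z in mm, then the turn about the tool's z in degrees. A call has 1 to 8 rows; each row shifts and turns the commanded pose from where the row before left it, along the tool's axes as they then stand; what a row does not reach is not made up. A row lasts 1/8 s, in which the tool goes at most 62.5 mm and 10.7 degrees, less where a joint would pass 70% of its speed; a pose out of reach is approached as far as the arm can. A call is refused whole if a number of a shift passes 62.5 or a number of a turn 10.7, either way. A call with a gripper value outside its range is refused whole. "fingers" is the opening, from -1 (shut) to 1 (fully open), set as the call begins (left out, the last holds). The fingers move at their own pace and stop on an object; "grip_force" is the grip in N (left out, the last holds). Time passes only in rows, so rows that do not move let the fingers close. It gives the time, the measured TCP pose, the force and the opening at its end, in the units of the state.
- bot.get_obs(): the state, without advancing time (a new reading comes with each control period).
- eyes.get_image(name): name is "side" or "top"; returns a dict with "pixels" (384x512x3 uint8, red, green, blue), "fx", "fy", "cx", "cy" (pixels), "distortion" ([k1, k2, p1, p2, k3] as OpenCV has them; the pictures are not rectified), "camera_from_world" (4x4, takes a point from world to camera coordinates). Camera axes: x right, y down, z forward; pixel columns grow to the right and rows downward; lengths in mm; the calibration is good to about 2 mm. A picture is of the moment at which its call begins. There is no depth.
- bot.job_done(): hands the job in, once; it reports no verdict.
The state is a dict: "clock": time; "q": joint angles; "qvel": joint speeds; "tau": joint torques, N m; "eef_pos": TCP position; "ee_rot": TCP orientation; "wrist_force": force on the tool from outside, world axes, zero at the start; "moment": the same for the moment, N m; "opening": finger opening in mm.
Only numpy, scipy, OpenCV 4.12 (cv2) and the standard library are available. Lean on these libraries where they do the work, as an engineer would, in place of code of your own. Each camera call takes 0.05 s, during which the arm holds its last target.

## Working session

There is one attempt and no reset: what is moved stays moved. The work goes in short steps, Python scripts to look and compute and a tool call to move; the robot and the scene stay as the last step left them, time stands still between calls to the robot, and variables do not carry over. Pictures are saved under pics/ and viewed, and the job is handed in when it is done.

Besides the shell and the picture viewer there is one more tool, called as name(argument=value, ...) on one line, values as JSON. arm_command: Moves the arm, as the interface text tells. Its arguments: {"type":"object","properties":{"commands":{"type":"array"},"fingers":{"type":"number"},"grip_force":{"type":"number"}},"required":["commands"]}

```bash
mkdir -p pics; ls
python3 - <<'E'
from cell import bot, eyes
import cv2
for n in ["side","top"]:
    d=eyes.get_image(n); cv2.imwrite(f"pics/{n}0.png",d["pixels"][:,:,::-1])
    print(n,d["fx"],d["fy"],d["cx"],d["cy"],d["distortion"]); print(d["camera_from_world"])
print(bot.get_obs())
E
```

```text
pics
side 493.7022679588981 493.7022679588981 249.11554754801372 192.53038826231926 [0.00904381 0.         0.         0.         0.        ]
[[-9.97764049e-01 -6.27742379e-02 -2.29411817e-02  6.02799658e+02]
 [-1.81237636e-02  5.84517453e-01 -8.11178696e-01  6.24263766e+01]
 [ 6.43306456e-02 -8.08949159e-01 -5.84348206e-01  1.30313446e+03]
 [ 0.00000000e+00  0.00000000e+00  0.00000000e+00  1.00000000e+00]]
top 389.8393666438328 389.8393666438328 255.9248650563156 189.70666013490703 [0.03480346 0.         0.         0.         0.        ]
[[-5.37006050e-03 -9.99957504e-01  7.49346828e-03 -1.89286860e+01]
 [-9.98827765e-01  5.00319559e-03 -4.81462713e-02  5.80407160e+02]
 [ 4.81067341e-02 -7.74323257e-03 -9.98812187e-01  1.26267514e+03]
 [ 0.00000000e+00  0.00000000e+00  0.00000000e+00  1.00000000e+00]]
{'clock': 0.1, 'q': array([-1.37557645e+00,  1.24423843e-01,  1.65150985e+00, -7.42029720e-06,
        1.36749301e+00, -8.25928087e-02]), 'qvel': array([-1.45685779e-03, -2.85137564e-03, -3.52865436e-03,  1.14877600e-03,
        5.76460964e-05,  2.21652932e-04]), 'tau': array([ 5.47676555e-04, -4.18879151e+01, -3.61097467e+01,  7.76608544e-02,
        4.61929862e-02, -6.83664121e-05]), 'eef_pos': array([ 178.13447333, -624.55623857,  230.53663046]), 'ee_rot': array([-9.15367003e-04,  9.90367496e-01,  1.38460760e-01, -5.52409258e-05]), 'wrist_force': array([ 0.94696262, -0.72179583, -0.15713836]), 'moment': array([-0.00211407,  0.04768127, -0.00596125]), 'opening': 95.11082976569223}
```

View pics/side0.png

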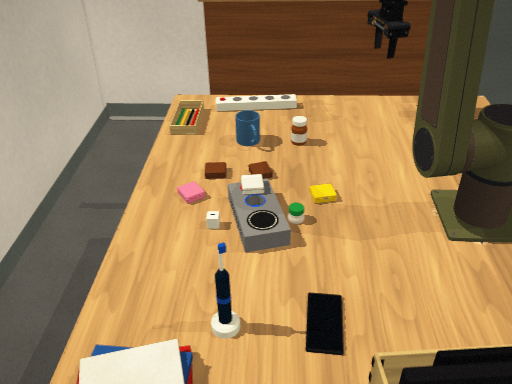

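View pics/top0.png

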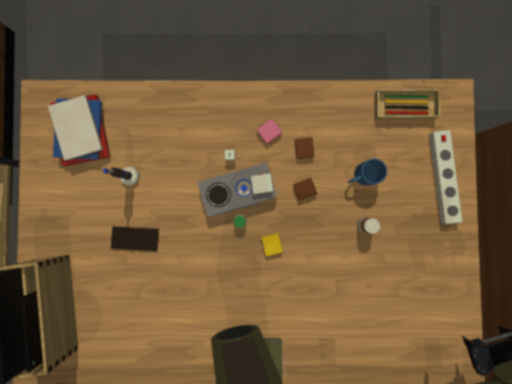

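The side view shows the pad at about (263,219), the blue well at (256,199), and the case at (252,184) at the far end of the dock. In the top view the pad is at (218,194), the blue well at (244,188) and the case at (262,184). The red well is hidden under the case, so the push is along the dock's +y over the blue well.

```bash
cat > h.py <<'E'
from cell import bot, eyes
import cv2, numpy as np
def ray(d,uv,z):
    K=np.array([[d["fx"],0,d["cx"]],[0,d["fy"],d["cy"]],[0,0,1]])
    p=cv2.undistortPoints(np.array(uv,float).reshape(-1,1,2),K,np.array(d["distortion"])).reshape(-1,2)
    T=np.array(d["camera_from_world"]);R=T[:3,:3];o=-R.T@T[:3,3]
    v=np.c_[p,np.ones(len(p))]@R
    return o+v*((z-o[2])/v[:,2])[:,None]
def crop(d,x0,y0,x1,y1,k,name):
    cv2.imwrite(name,cv2.resize(d["pixels"][y0:y1,x0:x1,::-1],None,fx=k,fy=k,interpolation=cv2.INTER_CUBIC))
E
python3 - <<'E'
from h import *
t=eyes.get_image("top");s=eyes.get_image("side")
np.save("t0.npy",t["pixels"]);np.save("s0.npy",s["pixels"])
crop(t,180,140,300,230,6,"pics/t1.png");crop(s,190,150,320,260,6,"pics/s1.png")
E
```

```text
(no output)
```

View pics/t1.png

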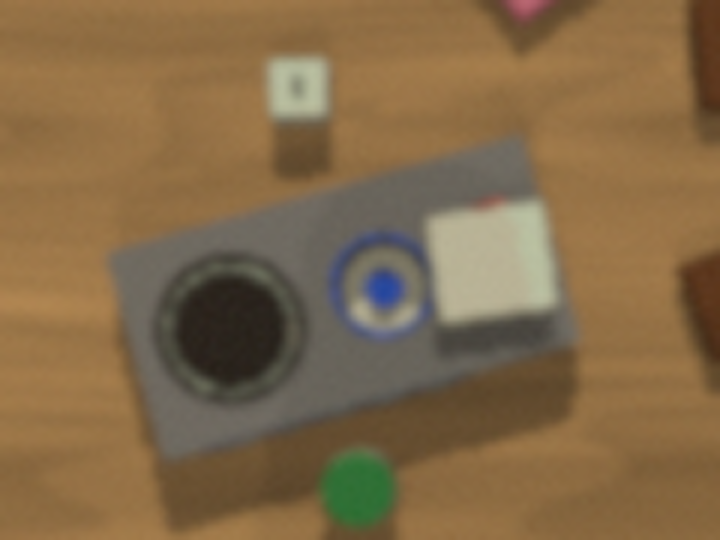

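View pics/s1.png

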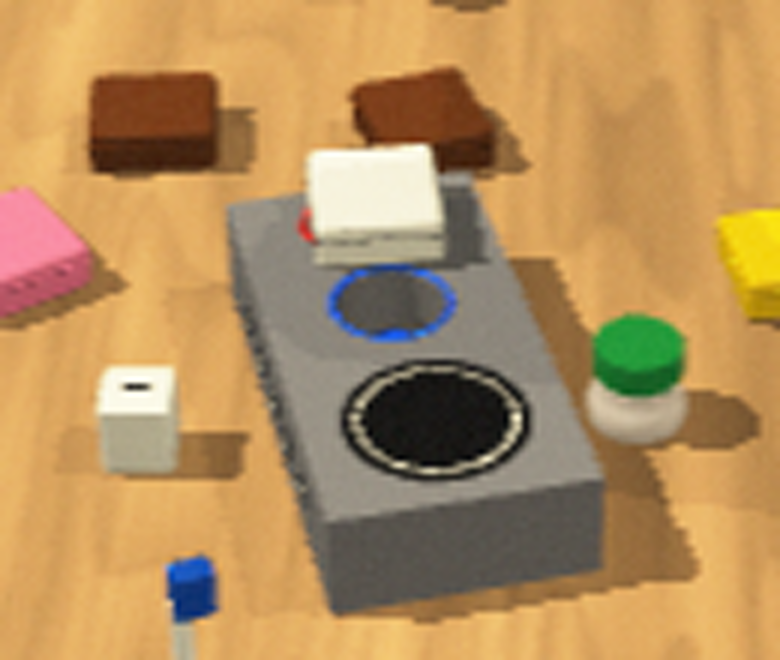

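```bash
cat >> h.py <<'E'
def px(X,Y,x0,y0,k): return [x0+(X+.5)/k-.5, y0+(Y+.5)/k-.5]
def rect(mask,x0,y0,x1,y1):
    m=np.zeros_like(mask,np.uint8);m[y0:y1,x0:x1]=mask[y0:y1,x0:x1]
    c=max(cv2.findContours(m,cv2.RETR_EXTERNAL,cv2.CHAIN_APPROX_NONE)[0],key=cv2.contourArea)
    return c
E
python3 - <<'E'
from h import *
t=eyes.get_image("top");s=eyes.get_image("side")
P=t["pixels"].astype(int)
for n,d,c4 in [("top",t,[(110,255),(520,137),(577,340),(168,460)])]:
    c=ray(d,[px(a,b,180,140,6) for a,b in c4],50);print(n,"dock corners",c.round(1)[:,:2].tolist(),c.mean(0).round(1))
    yy=(c[0]-c[1]+c[3]-c[2])/2;print(np.linalg.norm(yy), "yaw",np.degrees(np.arctan2(-yy[0],yy[1])))
c=ray(s,[px(a,b,190,150,6) for a,b in [(230,207),(330,522),(602,480)]],50);print("side corners",c.round(1)[:,:2].tolist())
# pad disc
def padc(d,x0,y0,x1,y1):
    Q=d["pixels"].astype(int); m=(Q.max(2)<70)
    cc=rect(m,x0,y0,x1,y1);e=cv2.fitEllipse(cc);return e
for n,d,b in [("top",t,(200,175,235,212)),("side",s,(240,205,282,235))]:
    e=padc(d,*b);print(n,"pad",e,ray(d,[e[0]],50).round(1))
def blue(d,b):
    Q=d["pixels"].astype(int);m=(Q[:,:,2]>Q[:,:,0]+50)
    cc=rect(m,*b);return cv2.fitEllipse(cv2.convexHull(cc))
for n,d,b in [("top",t,(228,172,260,205)),("side",s,(238,190,270,212))]:
    e=blue(d,b);print(n,"blue",e,ray(d,[e[0]],50).round(1))
for n,d,b in [("top",t,(245,168,278,200)),("side",s,(238,170,268,197))]:
    Q=d["pixels"].astype(int);m=(Q.min(2)>(150 if n=='top' else 195))
    cc=rect(m,*b);r=cv2.minAreaRect(cc);bp=cv2.boxPoints(r);w=ray(d,bp,74);print(n,"case",r,w.round(1)[:,:2].tolist(),w.mean(0).round(1),ray(d,[cv2.moments(cc)['m10']/cv2.moments(cc)['m00'],cv2.moments(cc)['m01']/cv2.moments(cc)['m00']],74).round(1))
# case by clicked corners
c=ray(t,[px(a,b,180,140,6) for a,b in [(427,214),(541,202),(557,305),(442,325)]],74);print("case top",c.round(1)[:,:2].tolist(),c.mean(0).round(1))
c=ray(s,[px(a,b,190,150,6) for a,b in [(308,151),(433,146),(444,230),(314,237)]],74);print("case side",c.round(1)[:,:2].tolist(),c.mean(0).round(1))
for n,d,q,z in [("adapter",t,px(298,90,180,140,6),36),("mints",t,px(358,486,180,140,6),42),("adapter",s,px(137,383,190,150,6),36),("mints",s,px(640,342,190,150,6),42)]: print(n,ray(d,[q],z).round(1))
E
```

```text
top dock corners [[603.8, 162.7], [665.7, -55.1], [557.4, -84.6], [495.2, 131.9]] [580.5  38.7  50. ]
225.8325910213324 yaw 15.952418295288513
side corners [[665.2, -56.7], [603.7, 161.7], [495.4, 131.9]]
top pad ((217.8861083984375, 194.6519317626953), (17.993606567382812, 18.218036651611328), 101.28925323486328) [[563.4  99.3  50. ]]
side pad ((262.5473937988281, 219.70281982421875), (18.812580108642578, 29.74851417541504), 89.69956970214844) [[563.4  96.1  50. ]]
top blue ((243.62750244140625, 187.87106323242188), (4.503286838531494, 5.411188125610352), 105.09143829345703) [[584.6  17.4  50. ]]
side blue ((254.62228393554688, 200.08209228515625), (12.519805908203125, 21.265281677246094), 88.47396087646484) [[587.5  14.8  50. ]]
top case ((266.4364013671875, 182.0867156982422), (14.749547958374023, 7.222716808319092), 81.25383758544922) [[622.3, -39.9], [625.6, -62.3], [579.9, -69.0], [576.6, -46.6]] [601.1 -54.4  74. ] [[603.6 -56.9  74. ]]
side case ((251.86769104003906, 180.88327026367188), (12.849926948547363, 19.96105194091797), 86.42366790771484) [[627.5, -66.5], [573.2, -74.2], [568.5, -13.0], [620.8, -5.7]] [597.5 -39.8  74. ] [[598.1 -39.1  74. ]]
case top [[622.7, -5.5], [628.7, -65.0], [574.9, -72.9], [564.8, -13.1]] [597.8 -39.1  74. ]
case side [[629.3, -68.1], [572.3, -73.9], [564.7, -7.4], [621.5, -0.4]] [596.9 -37.4  74. ]
adapter [[693.2  63.8  36. ]]
mints [[480.6  32.   42. ]]
adapter [[695.1  57.4  36. ]]
mints [[478.3  28.9  42. ]]
```

The dock's yaw is about 15.8°, with the pad at about (563.5, 98). The red well is at about (603.5, -43), and the case is at about (597.5, -38.5), turned about 7°. I'll push from the far end with both fingertips partly open, for a stable push. The first move turns the tool so its x axis lies along 97°.

arm_command(commands=[[0,0,0,-10.1],[0,0,0,-10.1],[0,0,0,-10.1],[0,0,0,-10.1],[0,0,0,-10.1],[0,0,0,-10.1],[0,0,0,-10.1],[0,0,0,-10.1]], fingers=-0.5)

```text
clock: 1.3
eef_pos: [178.2, -625.0, 231.5]
ee_rot: [-0.0, 0.662, 0.749, 0.0]
wrist_force: [-0.7, -0.1, 0.2]
opening: 25.0
```

arm_command(commands=[[34,35,0,0],[34,35,0,0],[34,35,0,0],[34,35,0,0],[34,35,0,0],[34,35,0,0],[34,35,0,0]])

```text
clock: 2.17
eef_pos: [394.5, -358.7, 231.8]
ee_rot: [0.0, 0.665, 0.747, -0.0]
wrist_force: [-0.4, -0.3, -0.4]
opening: 23.9
```

arm_command(commands=[[34,35,0,0],[34,35,0,0],[34,35,0,0],[34,35,0,0],[34,35,0,0],[34,35,0,0],[34,34,0,0],[0,0,0,0]])

```text
clock: 3.18
eef_pos: [609.4, -92.7, 231.4]
ee_rot: [-0.0, 0.663, 0.749, 0.0]
wrist_force: [0.1, 0.4, 0.4]
opening: 24.1
```

arm_command(commands=[[0,-5,30,0],[0,0,40,0],[0,0,40,0],[0,0,30,0],[0,0,17,0],[0,0,0,0],[0,0,0,0]])

```text
clock: 4.05
eef_pos: [604.2, -96.2, 76.3]
ee_rot: [0.001, 0.665, 0.747, 0.001]
wrist_force: [-0.4, -0.3, -0.5]
opening: 23.5
```

Run:
```python
from h import *
t=eyes.get_image("top");s=eyes.get_image("side")
crop(t,180,140,300,230,6,"pics/t2.png");crop(s,190,130,320,230,6,"pics/s2.png")
```

```text
(no output)
```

View pics/s2.png

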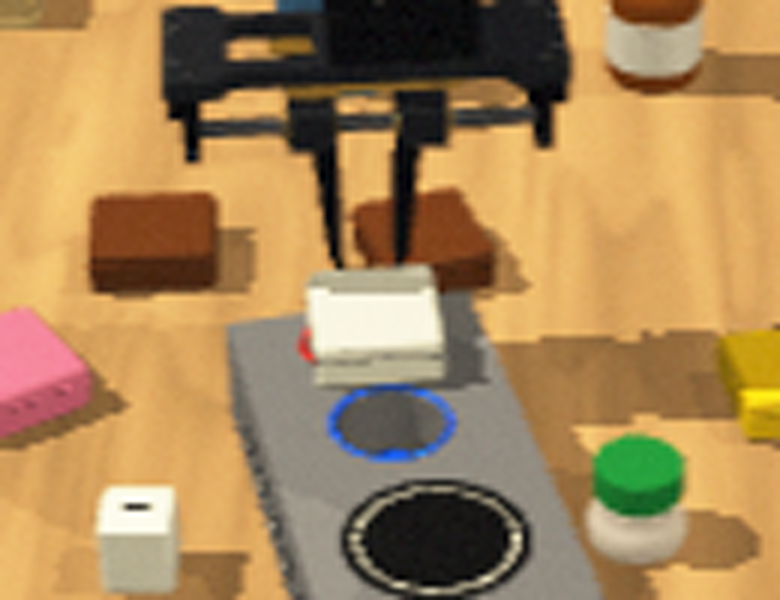

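View pics/t2.png

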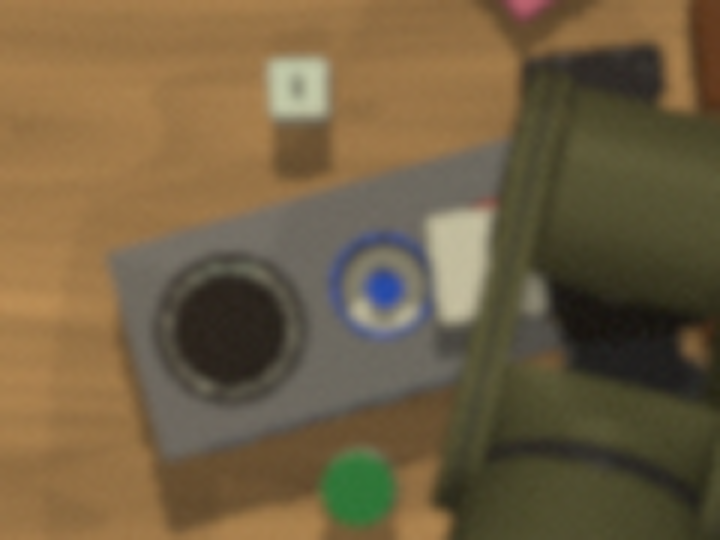

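The fingertips are at (338,265) and (400,262) in the enlarged side crop, centred behind the case, whose back edge runs from x 306 to 432. I'll open them slightly, approach, then push.

arm_command(commands=[[0,0,0,0],[3,0,0,0],[3,0,0,0],[3,0,0,0],[3,0,0,0],[3,0,0,0],[3,0,0,0],[3,0,0,0]], fingers=-0.28)

```text
clock: 5.15
eef_pos: [600.7, -74.7, 74.6]
ee_rot: [-0.0, 0.664, 0.747, -0.0]
wrist_force: [-0.1, -0.9, 0.2]
opening: 34.4
```

arm_command(commands=[[5,-0.6,0,0],[5,-0.6,0,0],[5,-0.6,0,0],[5,-0.6,0,0],[5,-0.6,0,0],[5,-0.6,0,0],[5,-0.6,0,0],[5,-0.6,0,0]])

```text
clock: 6.15
eef_pos: [591.3, -35.4, 74.7]
ee_rot: [0.0, 0.664, 0.747, 0.0]
wrist_force: [0.4, 0.1, -0.7]
opening: 34.5
```

Run:
```python
from h import *
print(bot.get_obs()['wrist_force'],bot.get_obs()['eef_pos'])
t=eyes.get_image("top");s=eyes.get_image("side")
crop(t,180,140,300,230,6,"pics/t3.png");crop(s,190,130,320,230,6,"pics/s3.png")
```

```text
[ 0.4021322   0.12459572 -0.68223476] [591.25474636 -35.38535598  74.67885572]
```

View pics/s3.png

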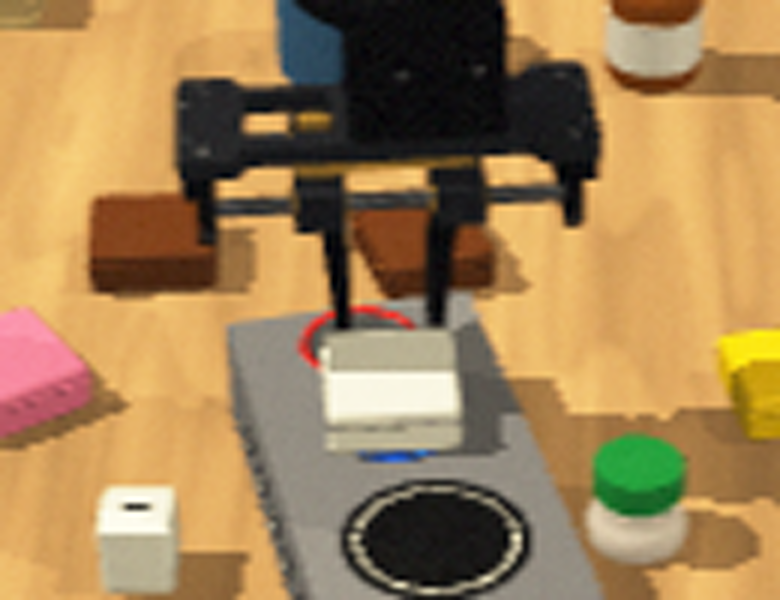

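The case has slid straight onto the blue well. Its top corners are at about (322,338), (453,330), (462,417) and (325,426) in the crop, and the red ring is now visible.

Run:
```python
from h import *
s=eyes.get_image("side")
c=ray(s,[px(a,b,190,130,6) for a,b in [(322,338),(453,330),(462,417),(325,426)]],74);print(c.round(1)[:,:2].tolist(),c.mean(0).round(1))
y=c[3]-c[0]+c[2]-c[1];print(np.degrees(np.arctan2(-y[0],y[1])))
```

```text
[[619.0, -15.0], [561.3, -22.9], [555.1, 41.8], [613.0, 50.0]] [587.1  13.5  74. ]
5.375097680705551
```

arm_command(commands=[[5,-0.8,0,0],[5,-0.8,0,0],[5,-0.8,0,0],[5,-0.8,0,0],[5,-0.8,0,0],[5,-0.8,0,0],[5,-0.8,0,0],[5,-0.8,0,0]])

```text
clock: 7.3
eef_pos: [580.2, 3.6, 74.6]
ee_rot: [-0.0, 0.664, 0.747, -0.0]
wrist_force: [1.3, -1.1, 0.6]
opening: 34.5
```

arm_command(commands=[[5,-0.8,0,0],[5,-0.8,0,0],[5,-0.8,0,0],[5,-0.8,0,0],[0,0,0,0]])

```text
clock: 7.92
eef_pos: [574.5, 23.2, 74.5]
ee_rot: [-0.0, 0.664, 0.747, -0.0]
wrist_force: [-0.5, -0.2, -0.3]
opening: 34.3
```

Run:
```python
from h import *
print(bot.get_obs()['wrist_force'],bot.get_obs()['eef_pos'])
t=eyes.get_image("top");s=eyes.get_image("side")
crop(t,180,140,300,230,6,"pics/t4.png");crop(s,210,170,310,245,8,"pics/s4.png")
```

```text
[-0.53118985 -0.24197343 -0.3378917 ] [574.50212257  23.24922123  74.51079493]
```

View pics/s4.png

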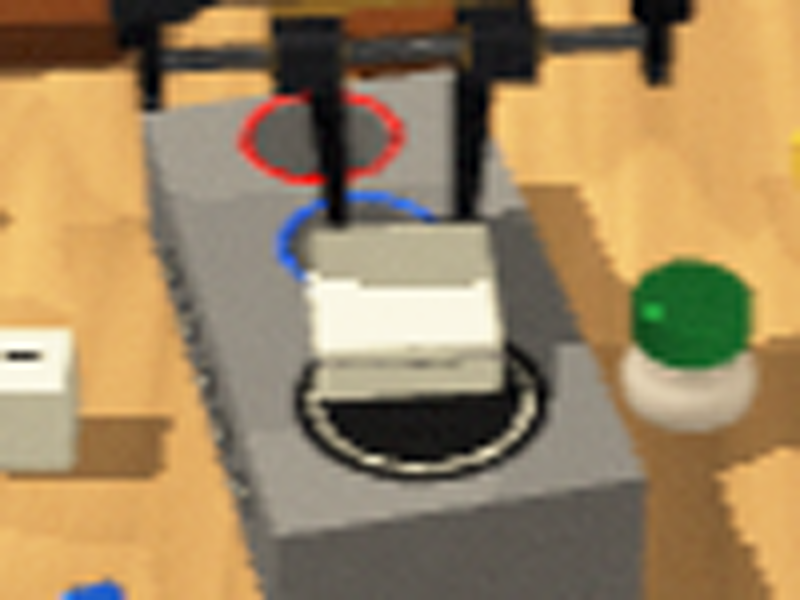

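View pics/t4.png

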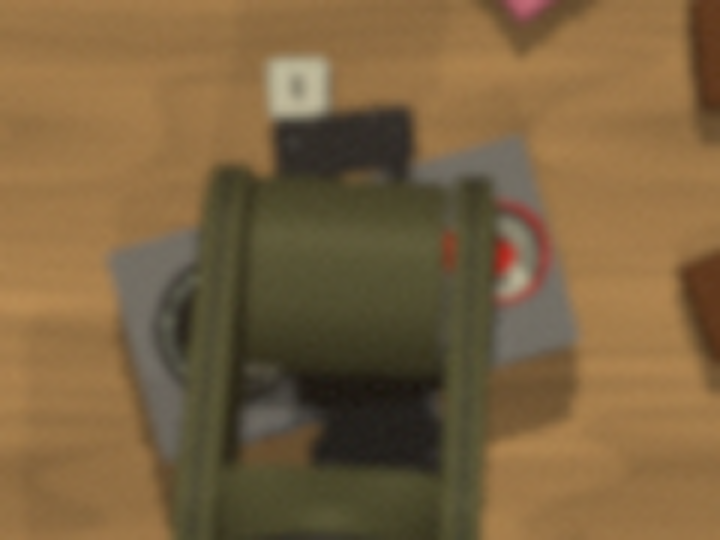

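In the crop, the case's top corners are at about (308,230), (492,225), (503,346) and (313,353), and it has started to cover the pad's circle.

Run:
```python
from h import *
s=eyes.get_image("side")
c=ray(s,[px(a,b,210,170,8) for a,b in [(308,230),(492,225),(503,346),(313,353)]],74);print(c.round(1)[:,:2].tolist(),c.mean(0).round(1))
b=ray(s,[px(a,b,210,170,8) for a,b in [(316,401),(505,392)]],50);print("bottom front",b.round(1).tolist(),b.mean(0))
y=c[3]-c[0]+c[2]-c[1];print(np.degrees(np.arctan2(-y[0],y[1])))
p=ray(s,[px(a,b,210,170,8) for a,b in [(244,139),(403,139),(322,94),(322,184)]],50);print("red",p.mean(0),p.round(1).tolist())
```

```text
[[602.6, 40.0], [543.8, 35.4], [538.7, 98.0], [597.0, 103.5]] [570.5  69.2  74. ]
bottom front [[597.0, 97.2, 50.0], [538.2, 90.7, 50.0]] [567.60520008  93.94519827  50.        ]
4.852091630207888
red [603.68067332 -45.05298549  50.        ] [[630.6, -44.0, 50.0], [576.3, -45.7, 50.0], [605.6, -71.9, 50.0], [602.3, -18.6, 50.0]]
```

arm_command(commands=[[5,-0.5,0,0],[5,-0.5,0,0],[5,-0.5,0,0],[5,-0.5,0,0],[5,-0.5,0,0],[3,-0.3,0,0],[2,-0.2,0,0],[0,0,0,0]])

```text
clock: 9.07
eef_pos: [568.3, 52.3, 74.7]
ee_rot: [-0.0, 0.664, 0.747, 0.0]
wrist_force: [-0.2, 0.1, 0.0]
opening: 34.5
```

arm_command(commands=[[-10,0,0,0],[-30,0,-5,0],[-50,0,-5,0],[-50,0,-10,0],[0,0,0,0]])

```text
clock: 9.7
eef_pos: [585.7, -90.6, 96.0]
ee_rot: [0.001, 0.666, 0.746, 0.0]
wrist_force: [-0.0, 0.9, -0.8]
opening: 34.0
```

Run:
```python
from h import *
print(bot.get_obs()['wrist_force'],bot.get_obs()['eef_pos'])
t=eyes.get_image("top");s=eyes.get_image("side")
crop(t,190,150,270,210,10,"pics/t5.png");crop(s,210,170,310,245,8,"pics/s5.png")
```

```text
[-0.03894625  0.86870697 -0.82786091] [585.70968429 -90.58346906  96.00168323]
```

View pics/s5.png

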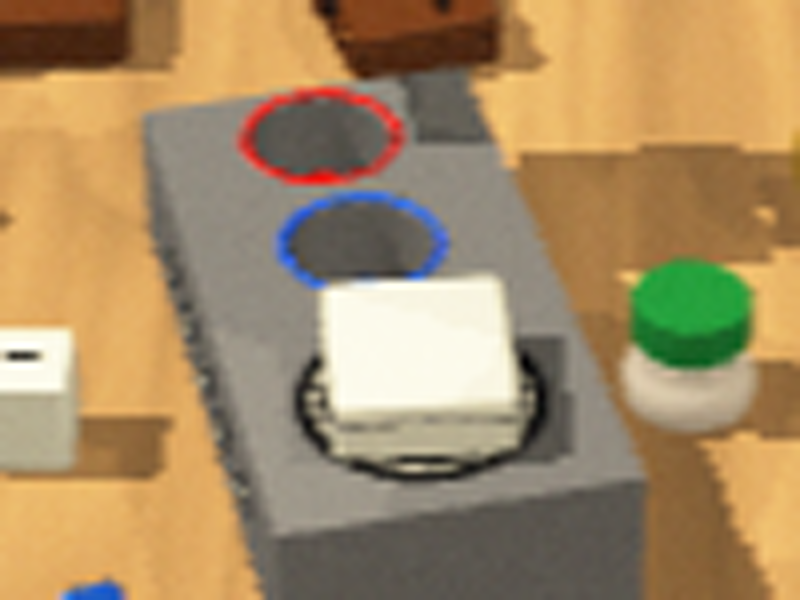

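View pics/t5.png

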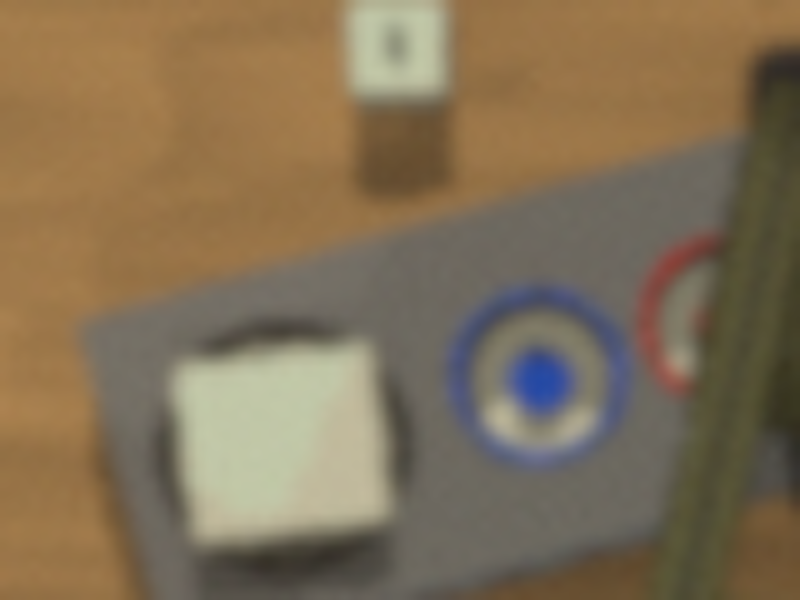

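The case looks centred on the pad. In the top crop its corners are at (170,362), (372,342), (393,522) and (195,550), and the pad centre was at about (283,451). I'll check that in numbers.

Run:
```python
from h import *
t=eyes.get_image("top");s=eyes.get_image("side")
c=ray(t,[px(a,b,190,150,10) for a,b in [(170,362),(372,342),(393,522),(195,550)]],74);print("top",c.mean(0).round(1), "pad 563.4 99.3")
c=ray(s,[px(a,b,210,170,8) for a,b in [(318,288),(499,277),(518,405),(334,417)]],74);print("side",c.mean(0).round(1),"pad 563.4 96.1")
m=t["pixels"].astype(int).min(2)>140
cc=rect(m,203,178,233,208);M=cv2.moments(cc);q=[M['m10']/M['m00'],M['m01']/M['m00']];print("mask",q,M['m00'],ray(t,[q],74).round(1))
```

```text
top [564.8  97.4  74. ] pad 563.4 99.3
side [565.2  98.6  74. ] pad 563.4 96.1
mask [217.66058394160584, 193.5602189781022] 274.0 [[566.   97.8  74. ]]
```

The case is within about 3 mm of the pad centre in both views. Next: close the fingers and go over the red well at (603.5, -43.5).

arm_command(commands=[[15,8,0,0],[15,8,0,0],[15,7,0,0],[0,0,0,0],[0,0,0,0],[0,0,0,0],[0,0,0,0]], fingers=-1)

```text
clock: 10.78
eef_pos: [602.1, -39.9, 94.7]
ee_rot: [0.0, 0.665, 0.747, -0.0]
wrist_force: [-0.7, -0.4, -0.6]
opening: 0.7
```

Run:
```python
from h import *
o=bot.get_obs();print(o['wrist_force'],o['eef_pos'],o['ee_rot'],o['opening'])
s=eyes.get_image("side")
crop(s,210,140,310,215,8,"pics/s6.png")
```

```text
[-0.65226862 -0.42386287 -0.58323664] [602.14397619 -39.90385742  94.6741498 ] [ 8.53389382e-06  6.64715383e-01  7.47096687e-01 -2.20725840e-05] 0.7375503757921292
```

View pics/s6.png

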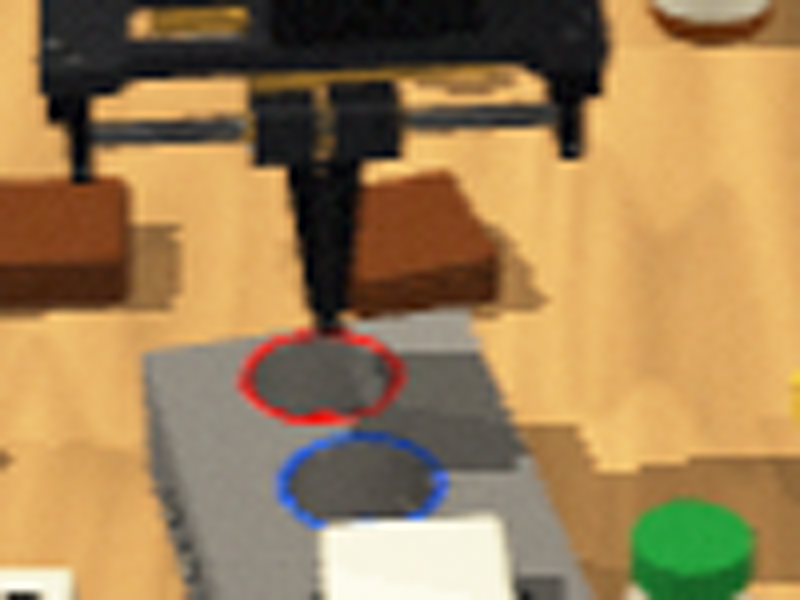

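The closed fingertip, at (327,330) in the crop, stands over the red ring. I'll shift it slightly and descend.

arm_command(commands=[[-3.6,1,0,0],[0,0,15,0],[0,0,15,0],[0,0,10,0],[0,0,6,0],[0,0,0,0],[0,0,0,0]])

```text
clock: 11.7
eef_pos: [604.1, -42.9, 49.1]
ee_rot: [0.0, 0.664, 0.747, 0.0]
wrist_force: [0.7, -0.3, 1.0]
opening: 0.7
```

arm_command(commands=[[0,0,2,0],[0,0,2,0],[0,0,2,0],[0,0,0,0]])

```text
clock: 12.2
eef_pos: [604.0, -43.0, 43.1]
ee_rot: [0.0, 0.664, 0.747, 0.0]
wrist_force: [-0.7, 0.8, 2.8]
opening: 0.6
```

arm_command(commands=[[0,0,1.5,0],[0,0,1.5,0],[0,0,1.5,0],[0,0,0,0]])

```text
clock: 12.7
eef_pos: [604.0, -43.0, 39.2]
ee_rot: [0.0, 0.664, 0.747, 0.0]
wrist_force: [-2.5, 0.2, 8.4]
opening: 0.4
```

The force is 8.4 N, above the 5 N needed for full travel, so the key has bottomed. I'll hold it.

arm_command(commands=[[0,0,0.5,0],[0,0,0,0],[0,0,0,0],[0,0,0,0],[0,0,0,0],[0,0,0,0],[0,0,0,0],[0,0,0,0]])

```text
clock: 13.7
eef_pos: [604.0, -43.0, 39.2]
ee_rot: [0.0, 0.664, 0.747, 0.0]
wrist_force: [-4.9, 0.3, 11.5]
opening: 0.2
```

arm_command(commands=[[0,0,0,0],[0,0,0,0],[0,0,0,0],[0,0,0,0],[0,0,0,0],[0,0,0,0],[0,0,0,0],[0,0,0,0]])

```text
clock: 14.7
eef_pos: [604.0, -42.9, 39.2]
ee_rot: [0.0, 0.664, 0.747, 0.0]
wrist_force: [-3.8, 0.2, 11.0]
opening: 0.4
```

arm_command(commands=[[0,0,0,0],[0,0,0,0],[0,0,0,0]])

```text
clock: 15.08
eef_pos: [604.0, -43.0, 39.2]
ee_rot: [0.0, 0.664, 0.747, 0.0]
wrist_force: [-4.5, 0.4, 10.2]
opening: 0.6
```

arm_command(commands=[[0,0,-3,0],[0,0,-4,0],[0,0,-15,0],[0,0,-30,0],[0,0,-40,0],[0,0,-40,0],[0,0,0,0]])

```text
clock: 15.95
eef_pos: [605.9, -43.3, 174.6]
ee_rot: [0.003, 0.664, 0.747, 0.002]
wrist_force: [0.2, 0.2, -0.4]
opening: 0.3
```

arm_command(commands=[[-50,0,0,0],[-50,0,0,0],[-50,0,0,0],[-50,0,0,0],[0,0,0,0],[0,0,0,0]])

```text
clock: 16.7
eef_pos: [626.2, -240.9, 168.2]
ee_rot: [-0.001, 0.665, 0.747, -0.0]
wrist_force: [0.1, 0.8, 0.0]
opening: 0.4
```

Run:
```python
from h import *
o=bot.get_obs();print(o['clock'],o['wrist_force'],o['eef_pos'])
t=eyes.get_image("top");s=eyes.get_image("side")
crop(t,180,140,300,230,6,"pics/t7.png");crop(s,190,150,320,245,6,"pics/s7.png")
m=t["pixels"].astype(int).min(2)>140
cc=rect(m,203,178,233,208);M=cv2.moments(cc);q=[M['m10']/M['m00'],M['m01']/M['m00']];print("mask",q,M['m00'],ray(t,[q],74).round(1))
```

```text
16.7 [0.14679377 0.78261079 0.01844941] [ 626.22514852 -240.92285072  168.18637869]
mask [217.85018050541515, 193.5974729241877] 277.0 [[565.9  97.2  74. ]]
```

View pics/t7.png

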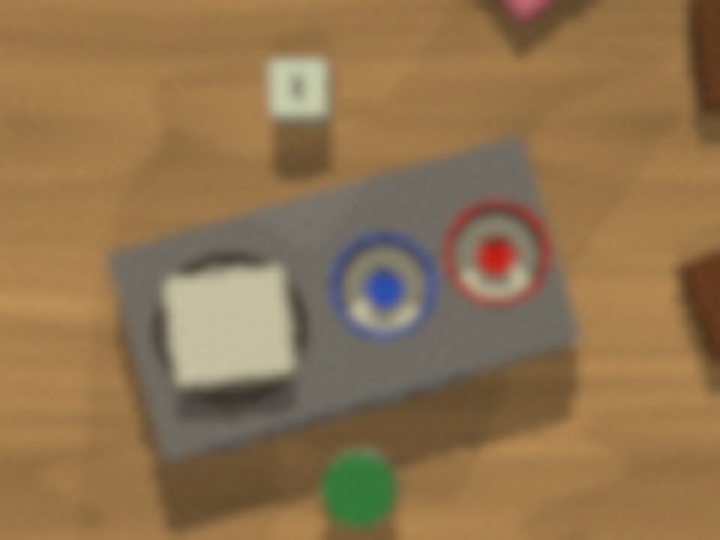

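View pics/s7.png

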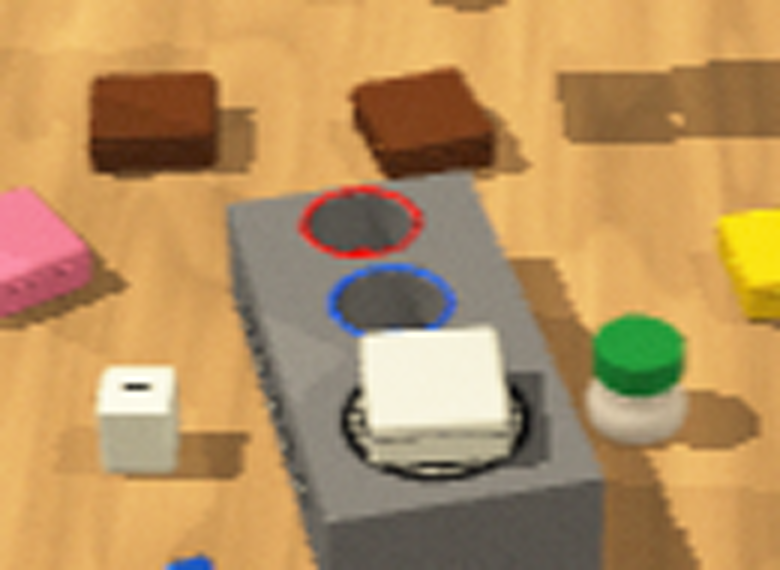

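The top crop shows the case at (230,327) on the pad, both keys centred in their wells, and the adapter (298,90) and mints (358,486) unmoved. The arm is clear, so I'm handing in.

```bash
python3 -c "
from cell import bot
print(bot.job_done())"
```

```text
the job is handed in; nothing more can be done
None
```

The case is on the pad and the red key has been pressed and released. I handed the job in at about 17 s of the 64 s allowed, and no verdict was reported.

- **Case:** I pushed it along the dock top with two slightly opened fingertips rather than one, so it would not turn. My last camera check put its centre about 3 mm from the pad's, against the 14 mm allowed. The top and side views disagreed by about 3 mm on where the pad and case lie along the dock.
- **Red key:** I pressed it with the closed fingertips, and it stopped at about 39 mm TCP height with 10–11 N on it, above the 5 N it needs. I held it there for over 2 s. The force followed the spring on the way down and then rose with no further movement, so I take it as fully down.
- **Last pictures and force reading:** After release, the wrist force was back to about zero. The red key looked up in its well. The blue key, adapter and mints looked unmoved and I never touched them. The arm was clear of everything.
- **Not checked:** I had no direct reading of key travel. I did not measure the toothbrush, mug, pills and phone again at the end, but the gripper did not work near them.

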